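Switch the laser marker to its pilot beam

ROBOT

A 7-joint arm with a two-finger parallel gripper is mounted at the origin on the work surface. World frame = base frame: x ahead of the robot, y to its left, z up, the work surface at z = 0. Lengths are in m, angles in degrees, forces in N, time in s.
With the tool pointing down it reaches from about 0.425 to 0.875 m from the base axis. Payload 4.7 kg.
Tool frame: the origin (TCP) lies at the very end of the fingers, on their centre line; the grasp point (between the pads) lies env.grip_point_offset behind it (env.grip_point_offset is the distance from the TCP to the grasp point, in m); z points along the fingers, y is the direction in which the jaws open and shut (so a half turn about z gives the same grasp; the last joint's range is limited). The gripper opens to 87 mm and grips with 3 to 60 N. Pads are 19 mm wide; open, the fingers measure 117 mm over their backs; the gripper's body (75 mm by 190 mm) begins 51 mm behind the grasp point.
Start: joints at [0.808, 18.392, -4.016, 83.108, 1.295, 78.541, -3.26], TCP at [0.65, -0, 0.223] pointing down, gripper open.
Joint ranges: [-163.93, 163.93], [-17.29, 119.83], [-79.2, 71.16], [3.27, 140.29], [-89.18, 269.18], [5.43, 117.66], [-154.24, 154.24]. Speed limits (degrees/s): [147.25, 147.25, 180, 180, 180, 180, 180].

INTERFACE

Orientations are given as [roll, pitch, yaw] about the fixed x, y, z axes, in that order (R = Rz(yaw) Ry(pitch) Rx(roll)).
In Python, from cell import env gives the robot as it stands.
- The arm moves only by the tool send_rows, never from a script. Its argument "plan" is a list of rows, each a list of 7 numbers: the finger opening in mm, from 0 to 87, then the shift along the tool's x, y, z in mm, then the turn, a rotation vector about the tool's x, y, z in rad. A call has 1 to 12 rows; each row shifts and turns the commanded pose from where the row before left it, along the tool's axes as they then stand; what a row does not reach is not made up. A row lasts 1/10 s, in which the tool goes at most 50 mm and 8.59 degrees, less where a joint would pass 70% of its speed; a pose out of reach is approached as far as the arm can. A call is refused whole if a number of a shift passes 50 or a number of a turn 0.15, either way. A call with a gripper value outside its range is refused whole. The fingers move at their own pace and stop on an object; "grip_force" is the grip in N (left out, the last holds). Time passes only in rows, so rows that do not move let the fingers close. It gives the time, the measured TCP pose, the force and the opening at its end, in the units of the state.
- env.get_obs(): the state, without advancing time (a new reading comes with each control period).
- env.read_camera(name): name is "scene" or "side" or "wrist"; returns the picture (480x640x3 uint8, red, green, blue); there is no depth.
- env.get_calibration(name): a dict with "fx", "fy", "cx", "cy" (pixels), "extrinsics" (4x4, takes a point from camera to world coordinates). Camera axes: x right, y down, z forward; pixel columns grow to the right and rows downward; lengths in m; the calibration is good to about 2 mm. The wrist camera is an equidistant fisheye: a pixel r from the principal point sees the ray r / f radians off the axis. A picture is of the moment at which its call begins: read the wrist's pose just before it. get_calibration takes no time and is no camera call; for the wrist camera it gives the pose at the moment of the call.
- env.sign_off(): hands the job in, once; it reports no verdict.
Trained networks look in the newest picture that a camera, given by its name, has taken for a name from the list of things; names that differ only in an ending like _2 or _b are one class to them, and where a whole thing is asked for, a point or a joint stands for the part that bears it (a point fixed in the world has none). Each returns a list of dicts, best first, with "confidence" (0 to 1); they miss things now and then, are a little off and sometimes report something else, mostly with a low value. They report only what shows in the picture. A call takes as long as a camera call. They do not tell look-alikes from the thing itself.
- env.regions_of(camera, query): "region" (480x640 bool, what is visible of it) and "rect" ([left, top, right, bottom] in pixels, round what is visible of it).
The state is a dict: "time_s": time; "qpos": joint angles; "joint_velocities": joint speeds; "effort": joint torques, N m; "tool_pos": TCP position; "tool_rot": TCP orientation; "force": force on the tool from outside, world axes, zero at the start; "wrist_torque": the same for the moment, N m; "grip_width": finger opening in m.
Only numpy, scipy, OpenCV 4.12 (cv2) and the standard library are available. Lean on these libraries where they do the work, as an engineer would, in place of code of your own. Each camera call takes 0.05 s, during which the arm holds its last target. There are 200 camera calls.

TASK

Switch the laser marker's beam selector to pilot beam: take the yellow-handled pry blade from the red tray, lever the amber cover of the grey selector box open with it by the notch in the front, and swing it right up to its stop. Lay the blade back flat in the tray, then pull the red-knobbed rod out to its middle click position, not beyond it to the last one, and let go, and finally close the cover fully. Leave the other things on the table where they are.

Things in the scene. Friction and masses are not known exactly. Their poses are not given: they have to be found in the camera images.
- selector_box: Fixed grey box under the amber cover, 170 (x) x 200 (y) x 75 mm high. Origin: centre of its underside; its -x face (front) looks roughly at the robot. Side and back walls 6 mm, front wall 10 mm, inner floor at 12 mm. Inside at the back an aluminium guide block, x +39 to +75, y -35 to +35 mm, top at 68 mm; the rod comes out of it towards the front.
- notch (a point): Middle of the pry notch in the top of the box's front wall, on the outer face (box frame x -85, y 0, z 69 mm), above a yellow stripe. The notch is 80 mm wide and 12.5 mm high: an opening through the 10 mm wall, from 63 mm height up to the closed cover's underside at 75.5 mm.
- cover_hinge (a point): Fixed point on the cover's hinge axis (parallel to the box's y), middle of its width: box frame x +85, y 0, z 75.5 mm.
- cover (a joint): Angle of the amber clear cover with black rim, rad: 0 closed, grows as its front edge swings up and back, stop at 1.6 (just past upright). A 6 mm panel (rim 7.5 mm), 198 mm wide; its underside passes through the hinge axis, its front edge is 171 mm from it, flush with the box front. 0.12 kg. A stiff friction hinge (0.16 N m) holds it at any angle; lifting its edge takes 1.5 to 2 N. No handle.
- cover_edge (a point): Middle of the cover's front edge, half-way through its thickness.
- rod (a joint): Travel of the selector rod, m: 0 pushed fully in (start), 0.030 middle click (pilot beam, green mark on the box floor), 0.060 fully out; it grows as the rod is pulled to the box's -x. Once let go it snaps to the nearest click (borders at about 0.015 and 0.045). Pulling it out of a click takes about 6 N.
- knob (a point): Centre of the red round knob on the rod: a cylinder 30 mm in diameter and 28 mm long, its axis along the box's x. At box frame x +8 mm minus the travel, y 0, z 45 mm (its top at 60, its underside 18 mm above the inner floor). 17 mm of bare 10 mm rod show behind it when pushed in.
- pry_grip (a point): Point in the pry tool's yellow handle at its black band, on the centre line, half-way up (12 mm). x points to the blade's tip, z up. Handle 110 long x 22 wide x 24 mm high; this point is 25 mm behind its front end. A flat steel blade 24 mm wide, 3 mm thick runs straight on at half the handle's height; its tip is 115 mm ahead of this point. 0.13 kg.
- pry_mid (a point): Middle of the pry tool's whole length of 200 mm, 15 mm ahead of pry_grip, half-way up.
- pry_tip (a point): Middle of the pry blade's front end, 115 mm ahead of pry_grip, at half the blade's thickness.
- pry: The pry tool; origin under the middle of the handle, x towards the blade's tip (origin 30 mm behind and 12 mm below pry_grip).
- tray: Fixed red tray, 280 (x) x 170 (y) mm outside, walls 5 mm thick and 11 mm high, floor 3 mm thick. Origin: centre of its underside. On the left or the right of the box. The blade lies in its -y half, the screwdriver in its +y half.
- screwdriver: Black-handled screwdriver, 190 mm long, 26 mm thick, lying along x in the tray; origin under its middle. Leave alone.
- nest_a: Red part nest, 110 x 80 x 30 mm, on the black mat on the other side of the box; origin under its centre. Leave alone.
- nest_b: Second red part nest, same size, on the mat. Leave alone.
- blanks: Stack of aluminium blanks, 90 x 60 x 28 mm, behind the box; origin under its centre. Leave alone.
- cleaner: Lens cleaner bottle, 60 mm diameter, 150 mm high, far corner; origin under its centre. Leave alone.
- cup: White mug, 80 mm diameter, 90 mm high, far corner; origin under its centre. Leave alone.
- brush: Flat brush, 180 mm long, 20 mm high, 42 mm wide, lying between robot and box; origin under its middle. Leave alone.
Mind the look-alikes: they are no part of the job. Of the things that look like the pry, the largest one is meant.

How it is judged:
By the outcome, as a careful person would: the job done as asked, in the order asked, and still so for the second after the job is handed in, with the robot touching nothing.
It also fails if it takes over 72 s, if anything falls off the work surface, if the arm or the gripper's body presses on something with over 40 N, if the wrist force passes 120 N, or if a joint passes its speed limit or range.

## Working session

There is one attempt and no reset: what is moved stays moved. The work goes in short steps, Python scripts to look and compute and a tool call to move; the robot and the scene stay as the last step left them, time stands still between calls to the robot, and variables do not carry over. Pictures are saved under pics/ and viewed, about 8 in all and at most 12, crops included, and the job is handed in when it is done.

Besides the shell and the picture viewer there is one more tool, called after "Emit:" by a JSON object that holds its "op" and its "data". send_rows: Moves the arm, as the interface text tells. Its arguments: {"type":"object","properties":{"plan":{"type":"array"},"grip_force":{"type":"number"}},"required":["plan"]}

```bash
ls; mkdir -p pics; cat > h.py <<'E'
import numpy as np, cv2
from scipy.spatial.transform import Rotation as R
from cell import env
def ray(cam,u,v,cal=None):
    c=cal or env.get_calibration(cam); T=np.array(c["extrinsics"])
    a=(u-c["cx"])/c["fx"]; b=(v-c["cy"])/c["fy"]
    if cam=="wrist":
        r=np.hypot(a,b); d=np.array([a/r*np.sin(r),b/r*np.sin(r),np.cos(r)]) if r>0 else np.array([0,0,1.])
    else: d=np.array([a,b,1.]); d/=np.linalg.norm(d)
    return T[:3,3],T[:3,:3]@d
def atz(cam,u,v,z,cal=None):
    o,d=ray(cam,u,v,cal); return o+d*(z-o[2])/d[2]
def tri(rays):
    A=sum(np.eye(3)-np.outer(d,d) for o,d in rays); b=sum((np.eye(3)-np.outer(d,d))@o for o,d in rays)
    return np.linalg.solve(A,b)
def proj(cam,p,cal=None):
    c=cal or env.get_calibration(cam); T=np.array(c["extrinsics"]); q=T[:3,:3].T@(np.array(p)-T[:3,3])
    if cam=="wrist":
        t=np.arctan2(np.hypot(q[0],q[1]),q[2]); n=np.hypot(q[0],q[1]); return c["cx"]+c["fx"]*t*q[0]/n, c["cy"]+c["fy"]*t*q[1]/n
    return c["cx"]+c["fx"]*q[0]/q[2], c["cy"]+c["fy"]*q[1]/q[2]
def shot(cam,name=None):
    im=env.read_camera(cam)
    if name: cv2.imwrite("pics/"+name,im[:,:,::-1])
    return im
E
python3 - <<'E'
from h import *
s=env.get_obs(); print(s, env.grip_point_offset)
ims=[]
for c in ["scene","side","wrist"]:
    im=shot(c,c+"0.png")
    k=env.get_calibration(c); print(c,k["fx"],k["cx"],k["cy"],np.round(k["extrinsics"],3).tolist())
    for q in ["pry","selector_box","tray","screwdriver","cover"]:
        for r in env.regions_of(c,q)[:3]:
            print(c,q,round(r["confidence"],2),np.round(r["rect"]),int(r["region"].sum()))
E
```

```text
pics
{'time_s': 0.0, 'qpos': array([ 0.80784309, 18.44064893, -4.01469395, 83.17471041,  1.29601129,
       78.54011475, -3.26283442]), 'joint_velocities': array([-0.01562333, -0.07970214,  0.01753388, -0.01943608,  0.00867816,
       -0.00959257,  0.01532812]), 'effort': array([-2.58547143e-04, -4.91284704e+01, -4.03903294e-01, -3.12526345e+01,
       -6.40594075e-02,  4.37659642e-02,  1.61017233e-04]), 'tool_pos': array([ 6.49451096e-01, -6.60501236e-05,  2.21445065e-01]), 'tool_rot': array([-1.79889821e+02,  6.95205661e-03,  8.99984818e+01]), 'force': array([ 0.02476873, -0.88581834,  0.658272  ]), 'wrist_torque': array([ 0.04063865, -0.04024821, -0.01925291]), 'grip_width': 0.08706182744889517} 0.0187
scene 524.9928748472039 321.1806006287659 243.4847665586107 [[-0.891, 0.253, -0.377, 0.958], [0.454, 0.525, -0.72, 0.866], [0.016, -0.813, -0.582, 0.778], [0.0, 0.0, 0.0, 1.0]]
scene pry 0.97 [352. 334. 442. 377.] 1319
scene pry 0.66 [396. 271. 424. 314.] 392
scene pry 0.66 [467. 296. 535. 334.] 566
scene selector_box 0.73 [246. 224. 348. 316.] 6945
scene tray 0.78 [329. 318. 500. 4
[... 313 characters left out ...]
345.] 401
side pry 0.79 [408. 363. 436. 430.] 663
side pry 0.6 [234. 348. 336. 385.] 1369
side selector_box 0.76 [239. 202. 344. 297.] 6472
side tray 0.67 [198. 330. 367. 446.] 9886
side screwdriver 0.84 [229. 392. 331. 420.] 1019
side cover 0.7 [244. 202. 340. 270.] 4006
side cover 0.18 [235. 350. 334. 384.] 1290
wrist 371.64829954431775 322.1688183203389 238.64319053046955 [[1.0, 0.0, 0.0, 0.65], [0.0, -0.961, -0.275, 0.076], [0.0, 0.275, -0.961, 0.384], [0.0, 0.0, 0.0, 1.0]]
wrist pry 0.79 [ 61.  30.  93. 145.] 1616
wrist pry 0.65 [ 29. 177. 149. 216.] 2939
wrist pry 0.54 [ 7.  0. 23. 32.] 292
wrist selector_box 0.69 [148.  95. 360. 319.] 41676
wrist cover 0.91 [146.  94. 355. 316.] 38830
```

```bash
python3 - <<'E'
import cv2,numpy as np
a=cv2.imread("pics/scene0.png");b=cv2.imread("pics/side0.png")
A=cv2.resize(a[200:450,220:560],None,fx=1.17,fy=1.17);B=cv2.resize(b[190:450,190:450],None,fx=1.15,fy=1.15)
A=cv2.resize(a[200:450,220:560],(800,588));cv2.imwrite("pics/sA.png",A)
B=cv2.resize(b[190:450,150:450],(690,598));cv2.imwrite("pics/sB.png",B)
E
```

```text
(no output)
```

View pics/sA.png

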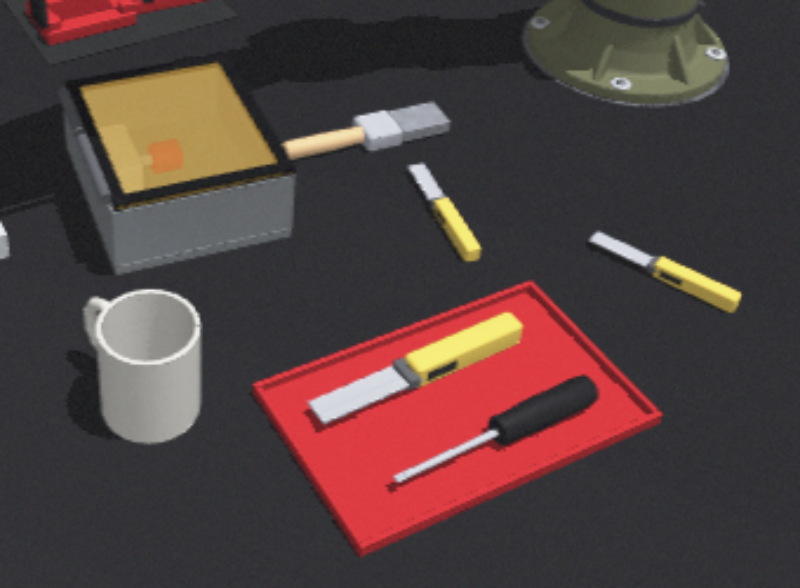

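View pics/wrist0.png

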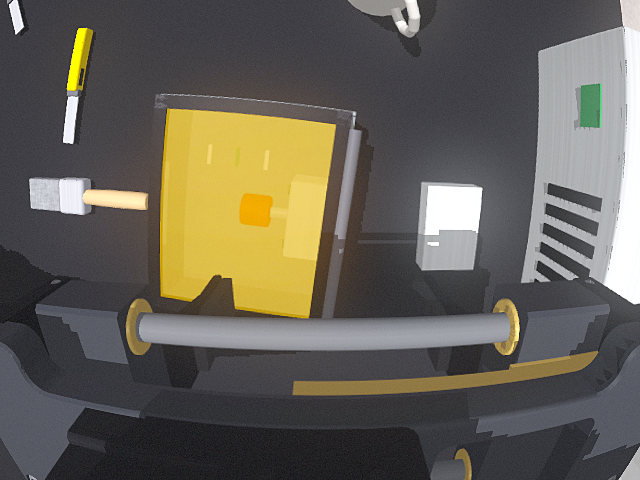

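```bash
cat >> h.py <<'E'
from scipy.optimize import minimize
def cub(x0,x1,y0,y1,z0,z1):
    return np.array([[x,y,z] for x in(x0,x1) for y in(y0,y1) for z in(z0,z1)])/1000.
MODEL={"selector_box":[cub(-85,85,-100,100,0,82)],"tray":[cub(-140,140,-85,85,0,11)],
 "pry":[cub(-55,55,-11,11,0,24),cub(55,145,-12,12,10.5,13.5)]}
def mask_of(parts,p,cam,cal):
    m=np.zeros((480,640),np.uint8); Rz=R.from_euler('z',p[3]).as_matrix()
    for P in parts:
        q=np.array([proj(cam,Rz@a+p[:3],cal) for a in P])
        cv2.fillConvexPoly(m,cv2.convexHull(np.round(q*16).astype(np.int32)),1,shift=4)
    return m
def fit(name,obs,p0,hull=False):
    """obs: list of (cam,cal,region)"""
    O=[]
    for cam,cal,r in obs:
        r=r.astype(np.uint8)
        if hull:
            h=cv2.convexHull(cv2.findNonZero(r)); r=np.zeros_like(r); cv2.fillConvexPoly(r,h,1)
        O.append((cam,cal,cv2.GaussianBlur(r.astype(np.float32),(0,0),1.2),r.sum()))
    def cost(p): return sum(np.abs(cv2.GaussianBlur(mask_of(MODEL[name],p,c,k).astype(np.float32),(0,0),1.2)-r).sum()/n for c,k,r,n in O)
    best=None
    p=np.array(p0,float)
    for s in (1,.3,.1):
        sim=np.vstack([p]+[p+s*d for d in np.diag([.03,.03,.02,.2])]); 
        o=minimize(cost,p,method="Nelder-Mead",options=dict(initial_simplex=sim,maxiter=250)); p=o.x
    return p,o.fun/len(O)
E
python3 - <<'E'
from h import *
C={c:env.get_calibration(c) for c in("scene","side")}
reg={}
for c in C:
    shot(c)
    for q in ["pry","selector_box","tray"]: reg[c,q]=env.regions_of(c,q)
def pick(c,q):
    L=reg[c,q]
    if q!="pry": return L[0]["region"]
    L=[r for r in L if r["confidence"]>.3]
    return max(L,key=lambda r:r["region"].sum())["region"]
for q in ["selector_box","tray","pry"]:
    obs=[(c,C[c],pick(c,q)) for c in C]
    ctr=tri([ray(c,*np.argwhere(r)[:,::-1].mean(0)) for c,k,r in obs]); print(q,"ctr",np.round(ctr,3))
    rs=[]
    for yaw in ([0,.3,-.3] if q!="pry" else [0,.5,-.5,3.1]):
        rs.append(fit(q,obs,[*ctr[:2],0.0,yaw],hull=q!="pry"))
    rs.sort(key=lambda t:t[1])
    for p,f in rs[:2]: print(np.round(p,4),np.degrees(p[3]).round(2),round(f,3))
    for o in obs:print(o[0],fit(q,[o],rs[0][0],hull=q!="pry"))
E
```

```text
selector_box ctr [0.58  0.021 0.047]
[ 0.5795  0.0118  0.0041 -0.1384] -7.93 0.027
[ 0.5796  0.0118  0.0041 -0.1387] -7.95 0.027
scene (array([ 5.75278567e-01,  4.93982159e-05, -5.17081660e-03, -1.36175112e-01]), np.float64(0.01966180817900678))
side (array([ 0.58031455,  0.00912417, -0.00078752, -0.13214642]), np.float64(0.023013948754789272))
tray ctr [ 0.491  0.355 -0.016]
[ 4.884e-01  3.564e-01  3.000e-04 -1.720e-02] -0.98 0.02
[ 4.886e-01  3.573e-01  4.000e-04 -1.200e-02] -0.69 0.02
scene (array([ 0.48631958,  0.35299037, -0.00317887, -0.01196162]), np.float64(0.0059857817913714206))
side (array([ 0.4891641 ,  0.35773349, -0.00075997, -0.00523138]), np.float64(0.00549814066699037))
pry ctr [ 0.591  0.067 -0.266]
[ 1.4792 -2.0144  0.0386  4.2374] 242.79 1.0
[ 0.9144 -1.0936  0.4453 -1.5053] -86.25 1.0
scene (array([ 1.4792482 , -2.01436194,  0.0385987 ,  4.23740327]), np.float64(1.0000000926178396))
side (array([ 1.4792482 , -2.01436194,  0.0385987 ,  4.23740327]), np.float64(1.0000000910293159))
```

View pics/sB.png

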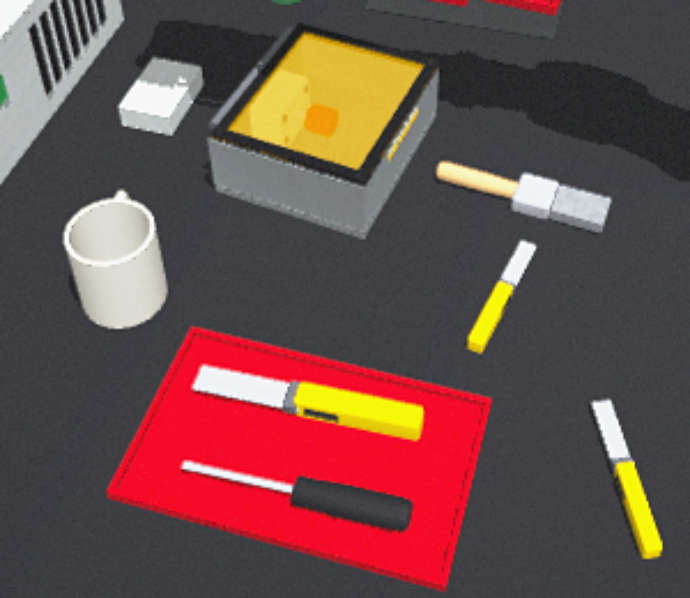

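```bash
python3 - <<'E'
from h import *
C={c:env.get_calibration(c) for c in("scene","side")}
want={"scene":(397,355),"side":(285,367)}
obs=[]
for c in C:
    shot(c); L=env.regions_of(c,"pry")
    L=[r for r in L if np.hypot((r["rect"][0]+r["rect"][2])/2-want[c][0],(r["rect"][1]+r["rect"][3])/2-want[c][1])<25]
    print(c,[(r["confidence"],np.round(r["rect"])) for r in L]); 
    if L: obs.append((c,C[c],L[0]["region"]))
ctr=tri([ray(c,*np.argwhere(r)[:,::-1].mean(0)) for c,k,r in obs]); print(ctr)
rs=sorted([fit("pry",obs,[*ctr[:2],0.003,y]) for y in (0,.3,-.3)],key=lambda t:t[1])
for p,f in rs: print(np.round(p,4),np.degrees(p[3]).round(2),round(f,3))
for o in obs:print(o[0],fit("pry",[o],rs[0][0]))
print(env.get_obs()["time_s"])
E
```

```text
scene [(0.8, array([350., 334., 442., 379.]))]
side [(0.57, array([234., 349., 335., 384.]))]
[0.49377683 0.31544035 0.00936848]
[0.455  0.3177 0.0018 0.0282] 1.61 0.177
[0.4554 0.3203 0.0073 0.0411] 2.36 0.182
[0.4557 0.3263 0.015  0.0258] 1.48 0.205
scene (array([0.45378926, 0.31585257, 0.00407574, 0.03653756]), np.float64(0.1596992663301218))
side (array([0.45599976, 0.31964133, 0.00449892, 0.03833675]), np.float64(0.13937210373438644))
1.5
```

```bash
cat >> h.py <<'E'
def plan(pos,rpy,n,grip,frm=None):
    """rows from the current (or given) pose to the goal in n rows, rounded to 0.5 mm / 0.002 rad"""
    s=env.get_obs(); p=np.array(s["tool_pos"]) if frm is None else np.array(frm[0]); Rt=R.from_euler("xyz",s["tool_rot"] if frm is None else frm[1],degrees=True)
    G=R.from_euler("xyz",rpy,degrees=True); out=[]
    for i in range(n):
        f=1/(n-i)
        t=Rt.inv().apply((np.array(pos)-p)*f); w=(Rt.inv()*G).as_rotvec()*f
        t=np.round(t*2000)/2; w=np.round(w*500)/500
        out.append([grip,*t.tolist(),*w.tolist()])
        p=p+Rt.apply(t/1000); Rt=Rt*R.from_rotvec(w)
    print(len(out),str([[float(f"{v:g}")+0.0 for v in r] for r in out]).replace(".0,",",").replace(".0]","]").replace(" ",""),"end",np.round(p,4),np.round(Rt.as_euler("xyz",degrees=True),1))
    return p,Rt.as_euler("xyz",degrees=True)
E
python3 - <<'E'
from h import *
cal=env.get_calibration("wrist"); shot("wrist"); 
L=env.regions_of("wrist","selector_box"); print([(r["confidence"],np.round(r["rect"])) for r in L])
obs=[("wrist",cal,L[0]["region"])]
for c in("scene","side"):
    k=env.get_calibration(c); shot(c); M=env.regions_of(c,"selector_box")
    if M: obs.append((c,k,M[0]["region"]))
for o in (obs[:1],obs): 
    p,f=fit("selector_box",o,[.58,.01,0,-.137],hull=True); print(np.round(p,4),np.degrees(p[3]),f)
# cover-top corners (picked in wrist0.png)
for uv in [(156,94),(355,111),(160,301)]: print(uv,np.round(atz("wrist",*uv,0.082,cal),4))
p=np.array(p); Rz=R.from_euler('z',p[3]).as_matrix()
plan([.575,.32,.2],[180,0,182],11,87)
E
```

```text
[(0.66, array([147.,  94., 360., 320.]))]
[ 0.5832  0.0099  0.0045 -0.1388] -7.952564625777304 0.07642409960304694
[ 0.5794  0.0117  0.0041 -0.1356] -7.772022639122832 0.0438650161662699
(156, 94) [0.5089 0.1178 0.082 ]
(355, 111) [0.6767 0.0959 0.082 ]
(160, 301) [ 0.4945 -0.0727  0.082 ]
11 [[87,29,-7,2,0,0,-0.146],[87,30,-2.5,2,0,0,-0.146],[87,30,2,2,0,0,-0.146],[87,29,6,2,0,0,-0.146],[87,28,10.5,2,0,0,-0.146],[87,26,14.5,2,0,0,-0.146],[87,24,18,2,0,0,-0.146],[87,21,21,2,0,0,-0.146],[87,17.5,24,2,0,0,-0.146],[87,14,26.5,2.5,0,0,-0.146],[87,10,28.5,2,0,0,-0.146]] end [0.5752 0.3202 0.2   ] [-180.    0. -178.]
```

Emit:
{"op": "send_rows", "data": {"plan": [[87, 29, -7, 2, 0, 0, -0.146], [87, 30, -2.5, 2, 0, 0, -0.146], [87, 30, 2, 2, 0, 0, -0.146], [87, 29, 6, 2, 0, 0, -0.146], [87, 28, 10.5, 2, 0, 0, -0.146], [87, 26, 14.5, 2, 0, 0, -0.146], [87, 24, 18, 2, 0, 0, -0.146], [87, 21, 21, 2, 0, 0, -0.146], [87, 17.5, 24, 2, 0, 0, -0.146], [87, 14, 26.5, 2.5, 0, 0, -0.146], [87, 10, 28.5, 2, 0, 0, -0.146], [87, 0, 0, 0, 0, 0, 0]]}}

```text
time_s: 3.0
tool_pos: [0.572, 0.3264, 0.1998]
tool_rot: [179.8, -0.1, -177.4]
force: [0.3, 0.3, -0.2]
grip_width: 0.0871
```

```bash
python3 - <<'E'
from h import *
s=env.get_obs(); print(s["time_s"],s["tool_pos"],s["tool_rot"],s["qpos"])
cal=env.get_calibration("wrist"); shot("wrist","w1.png"); 
L=env.regions_of("wrist","pry"); print([(r["confidence"],np.round(r["rect"]),r["region"].sum()) for r in L])
for r in L[:3]:
    for y0 in (0.03,):
        p,f=fit("pry",[("wrist",cal,r["region"])],[.455,.318,0.003,y0]); print(np.round(p,4),np.degrees(p[3]),f)
E
```

```text
3.0 [0.57198359 0.3263853  0.19976495] [ 1.79778678e+02 -1.15666277e-01 -1.77391597e+02] [-12.74669628  21.93103659 -25.11677801  82.89540126   9.10125588
  77.20598196  54.33130883]
[(0.92, array([304.,  36., 331., 247.]), np.int64(5301)), (0.57, array([103.,   1., 224.,  23.]), np.int64(1916))]
[ 0.4569  0.3178 -0.0049  0.0338] 1.936327789078697 0.027403659673034864
[ 26.7308   3.3989 -36.0077  18.5012] 1060.03940975742 1.0024163678195133
```

View pics/w1.png

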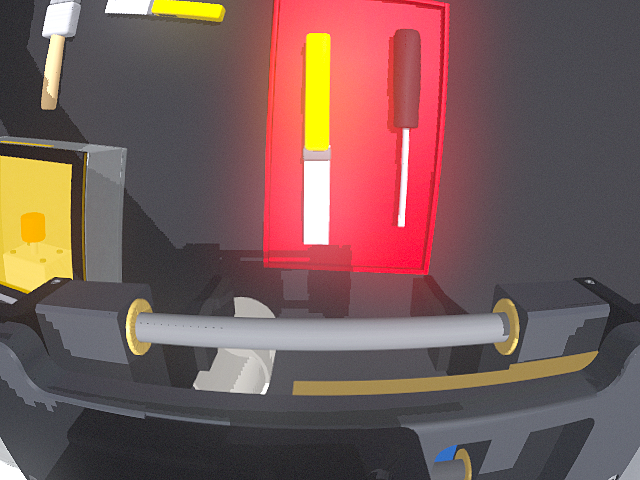

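```bash
python3 - <<'E'
from h import *
a=plan([.487,.319,.06],[180,0,-178.1],6,50)
plan([.487,.319,.007],[180,0,-178.1],4,50,a)
E
```

```text
6 [[50,14.5,0,23.5,0,0,0],[50,14.5,0.5,23.5,0,0,0],[50,14.5,0,23,0,0,0],[50,15,0.5,23.5,0,0,0],[50,14.5,0,23,0,0,0.002],[50,15,0.5,23.5,0,0,0]] end [0.4868 0.3192 0.0599] [-180.    -0.  -178.1]
4 [[50,0,0,13,0,0,0],[50,0,0,13.5,0,0,0],[50,0,0,13,0,0,0],[50,0,0,13.5,0,0,0]] end [0.4868 0.3192 0.0069] [-180.    -0.  -178.1]
```

Emit:
{"op": "send_rows", "data": {"plan": [[50, 14.5, 0, 23.5, 0, 0, 0.006], [50, 14.5, 0.5, 23.5, 0, 0, 0.006], [50, 14.5, 0, 23, 0, 0, 0], [50, 15, 0.5, 23.5, 0, 0, 0], [50, 14.5, 0, 23, 0, 0, 0], [50, 15, 0.5, 23.5, 0, 0, 0], [50, 0, 0, 0, 0, 0, 0], [50, 0, 0, 0, 0, 0, 0]]}}

```text
time_s: 3.9
tool_pos: [0.4886, 0.3183, 0.0606]
tool_rot: [-180.0, 0.1, -178.8]
force: [0.1, -0.5, 0.6]
grip_width: 0.0504
```

Emit:
{"op": "send_rows", "data": {"plan": [[50, 1, 0, 14, 0, 0, -0.01], [50, 0.5, 0, 14, 0, 0, 0], [50, 0, 0, 14, 0, 0, 0], [50, 0, 0, 11.5, 0, 0, 0], [50, 0, 0, 0, 0, 0, 0], [10, 0, 0, 0, 0, 0, 0], [10, 0, 0, 0, 0, 0, 0], [10, 0, 0, 0, 0, 0, 0], [10, 0, 0, 0, 0, 0, 0], [10, 0, 0, 0, 0, 0, 0]], "grip_force": 60}}

```text
time_s: 4.9
tool_pos: [0.4859, 0.3193, 0.0068]
tool_rot: [-180.0, 0.0, -178.1]
force: [-0.6, -0.9, 1.3]
grip_width: 0.0217
```

```bash
python3 - <<'E'
from h import *
s=env.get_obs(); a=(s["tool_pos"]+np.array([0,0,.12]),s["tool_rot"])
c=np.array([.5815,.0115]); b=np.radians(-7.85); ex=np.array([np.cos(b),np.sin(b)]); ey=np.array([-ex[1],ex[0]])
notch=c-.085*ex; th=np.radians(-45); d=np.array([np.cos(th),np.sin(th)])
for out in (.035,-.028):
    print(out,notch-d*(.115+out))
g=notch-d*(.115+.035)
plan([*g,.12],[180,0,135],10,10,a)
E
```

```text
0.035 [0.39123052 0.12917533]
-0.028 [0.43577824 0.0846276 ]
10 [[10,10,-18.5,0.5,0,0,0.082],[10,8.5,-19.5,0.5,0,0,0.082],[10,7,-20,0.5,0,0,0.082],[10,5,-20.5,1,0,0,0.082],[10,3.5,-21,0.5,0,0,0.082],[10,2,-21,1,0,0,0.082],[10,0,-21.5,0.5,0,0,0.082],[10,-1.5,-21,1,0,0,0.082],[10,-3.5,-21,0.5,0,0,0.082],[10,-5,-21,1,0,0,0.08]] end [0.391  0.1292 0.1198] [180.   0. 135.]
```

Emit:
{"op": "send_rows", "data": {"plan": [[10, 0, 0, -30, 0, 0, 0], [10, 0, 0, -45, 0, 0, 0], [10, 0, 0, -45, 0, 0, 0], [10, 10, -18.5, 0.5, 0, 0, 0.082], [10, 8.5, -19.5, 0.5, 0, 0, 0.082], [10, 7, -20, 0.5, 0, 0, 0.082], [10, 5, -20.5, 1, 0, 0, 0.082], [10, 3.5, -21, 0.5, 0, 0, 0.082], [10, 2, -21, 1, 0, 0, 0.082], [10, 0, -21.5, 0.5, 0, 0, 0.082], [10, -1.5, -21, 1, 0, 0, 0.082], [10, -3.5, -21, 0.5, 0, 0, 0.082]]}}

```text
time_s: 6.1
tool_pos: [0.3998, 0.1477, 0.1203]
tool_rot: [-180.0, -0.0, 139.4]
force: [-0.2, -0.6, -2.2]
grip_width: 0.0215
```

```bash
python3 - <<'E'
from h import *
s=env.get_obs(); print(s["time_s"],s["tool_pos"],s["tool_rot"],np.round(s["qpos"],1),s["grip_width"])
im=shot("side"); a=cv2.resize(im[130:380,200:500],(720,600)); cv2.imwrite("pics/s2.png",a[:,:,::-1])
E
```

```text
6.1 [0.39980055 0.14774927 0.12029196] [-1.79979287e+02 -2.41230479e-03  1.39437507e+02] [ -3.9  -3.7 -19.2 119.9  -1.4  63.7  27. ] 0.02148282444463282
```

View pics/s2.png

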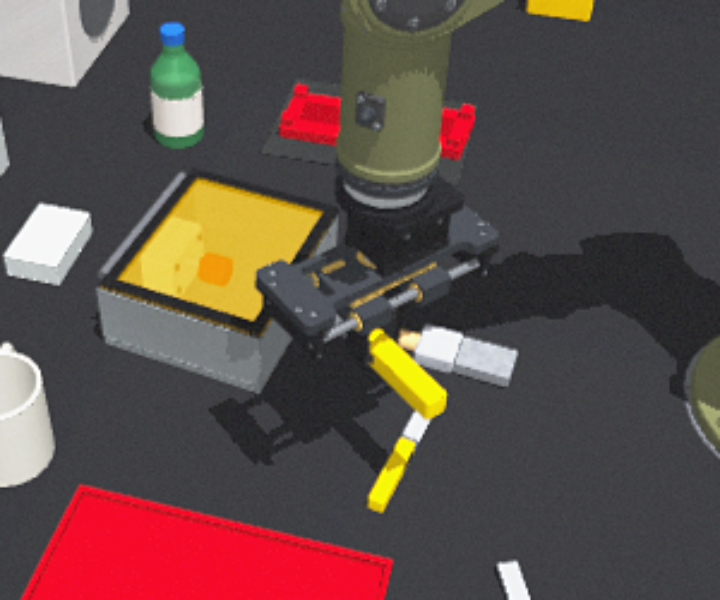

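```bash
python3 - <<'E'
from h import *
plan([.397,.123,.061],[180,0,135],5,10)
E
```

```text
5 [[10,-2.5,-3.5,12,0,0,0.014],[10,-2.5,-3,11.5,-0.002,0,0.014],[10,-3,-3.5,12,0,0,0.014],[10,-2.5,-3,11.5,-0.002,0,0.014],[10,-3,-3.5,12,0,0,0.016]] end [0.3969 0.1227 0.0608] [-180.    0.  135.]
```

Emit:
{"op": "send_rows", "data": {"plan": [[10, -2.5, -3.5, 12, 0, 0, 0.014], [10, -2.5, -3, 11.5, 0, 0, 0.014], [10, -3, -3.5, 12, 0, 0, 0.014], [10, -2.5, -3, 11.5, 0, 0, 0.014], [10, -3, -3.5, 12, 0, 0, 0.016], [10, 0, 0, 0, 0, 0, 0], [10, 0, 0, 0, 0, 0, 0]]}}

```text
time_s: 6.85
tool_pos: [0.3995, 0.1273, 0.0612]
tool_rot: [-180.0, -0.0, 135.5]
force: [-0.6, -0.6, -2.9]
grip_width: 0.0217
```

```bash
python3 - <<'E'
from h import *
s=env.get_obs(); print(s["time_s"],s["tool_pos"],s["tool_rot"],np.round(s["qpos"],1))
A=shot("side"); C=shot("wrist")
a=cv2.resize(A[180:330,250:450],(800,600),interpolation=cv2.INTER_CUBIC); cv2.imwrite("pics/s3.png",a[:,:,::-1])
for cam in("side","scene"): print(cam,proj(cam,[.4973,.0231,.069]),proj(cam,np.array([*(s["tool_pos"][:2]+.115*np.array([.707,-.707])),.0695])))
plan([.436,.0845,.061],[180,0,135],6,10)
E
```

```text
6.85 [0.39945466 0.12732605 0.06116528] [-1.79967633e+02 -3.76275874e-02  1.35493185e+02] [-2.800e+00 -2.000e-01 -1.830e+01  1.242e+02 -1.000e-01  5.600e+01
  2.440e+01]
side (np.float64(323.8155609599169), np.float64(245.08450529103922)) (np.float64(328.2261549221995), np.float64(252.75597963114834))
scene (np.float64(328.4725547083933), np.float64(251.3797741084397)) (np.float64(339.69318351405167), np.float64(254.751187683074))
6 [[10,-9.5,-1,0,0,0,0.002],[10,-9.5,-1,0,0,0,0.002],[10,-9,-1,0.5,0,0,0.002],[10,-9.5,-1,0,0,0,0.002],[10,-9,-0.5,0.5,0,0,0],[10,-9.5,-1,0,0,0,0.002]] end [0.436  0.0843 0.061 ] [179.9   0.  134.9]
```

View pics/s3.png

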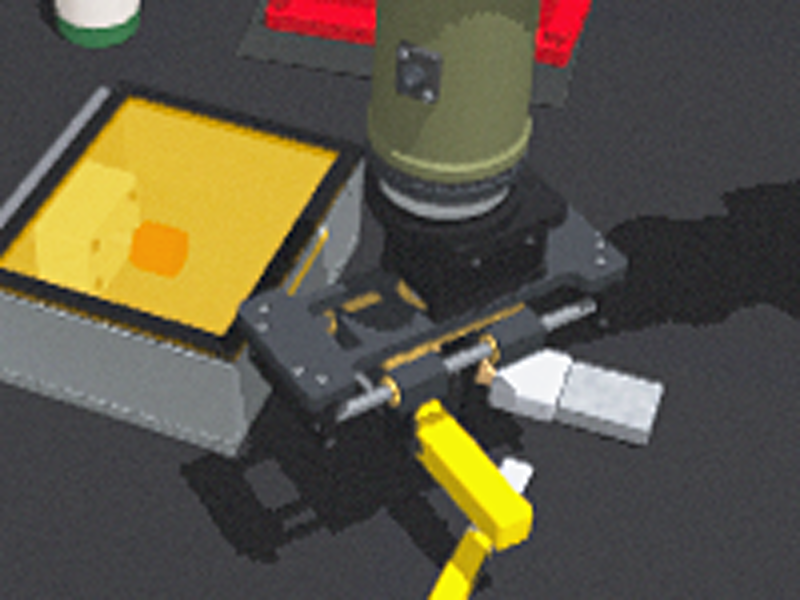

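Emit:
{"op": "send_rows", "data": {"plan": [[10, -9.5, -1, 0, 0, 0, 0.002], [10, -9.5, -1, 0, 0, 0, 0.002], [10, -9, -1, 0, 0, 0, 0.002], [10, -9.5, -1, 0, 0, 0, 0.002], [10, -9, -0.5, 0, 0, 0, 0], [10, -9.5, -1, 0, 0, 0, 0], [10, 0, 0, 0, 0, 0, 0], [10, 0, 0, 0, 0, 0, 0]]}}

```text
time_s: 7.75
tool_pos: [0.4354, 0.0839, 0.0614]
tool_rot: [-180.0, -0.0, 135.0]
force: [-1.0, 0.6, -1.4]
grip_width: 0.0215
```

```bash
python3 - <<'E'
from h import *
s=env.get_obs(); print(s["time_s"],s["tool_pos"],s["tool_rot"],s["force"],s["wrist_torque"])
A=shot("scene");B=shot("side")
a=cv2.resize(A[190:330,240:380],(560,560),interpolation=cv2.INTER_CUBIC); cv2.imwrite("pics/s4.png",a[:,:,::-1])
cv2.imwrite("pics/s4b.png",B[:,:,::-1])
E
```

```text
7.75 [0.43542711 0.08387757 0.06143972] [-1.79988655e+02 -2.63606450e-02  1.35005709e+02] [-0.96225436  0.61514759 -1.38285687] [ 0.0160185  -0.05747616  0.06045075]
```

View pics/s4.png

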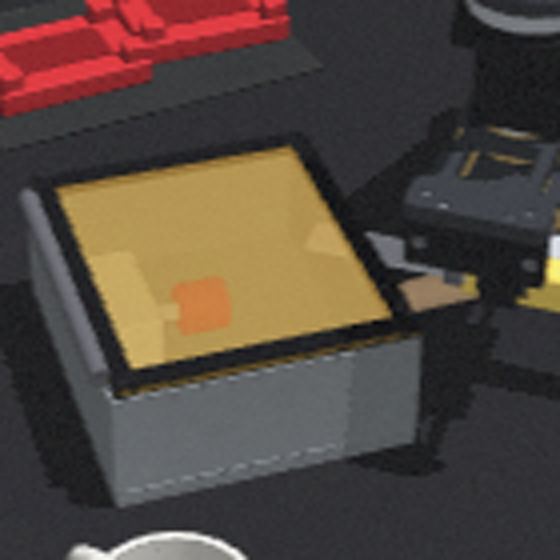

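Emit:
{"op": "send_rows", "data": {"plan": [[10, 0, 0, -4.5, 0, 0, 0], [10, -0.5, 0.5, -7, 0, 0, 0], [10, 0, 0, -7, 0, 0, 0], [10, -1, 0.5, -7, 0, 0, 0], [10, -1, 0.5, -7, 0, 0, 0], [10, -1.5, 1, -7, 0, 0, 0], [10, -1.5, 1, -7, 0, 0, 0], [10, 0, 0, 0, 0, 0, 0]]}}

```text
time_s: 8.65
tool_pos: [0.4431, 0.0825, 0.1094]
tool_rot: [179.9, 0.1, 135.0]
force: [-0.4, -0.4, -1.8]
grip_width: 0.0216
```

```bash
python3 - <<'E'
from h import *
s=env.get_obs(); print(s["time_s"],s["tool_pos"],s["tool_rot"],s["force"],s["wrist_torque"],s["grip_width"])
A=shot("scene")
a=cv2.resize(A[170:330,240:400],(560,560),interpolation=cv2.INTER_CUBIC); cv2.imwrite("pics/s5.png",a[:,:,::-1])
E
```

```text
8.65 [0.44313103 0.08246672 0.10937997] [1.79891679e+02 1.01931080e-01 1.35017401e+02] [-0.38371443 -0.36050057 -1.82273903] [ 0.08958641  0.02364262 -0.0027035 ] 0.021595913163087597
```

View pics/s5.png

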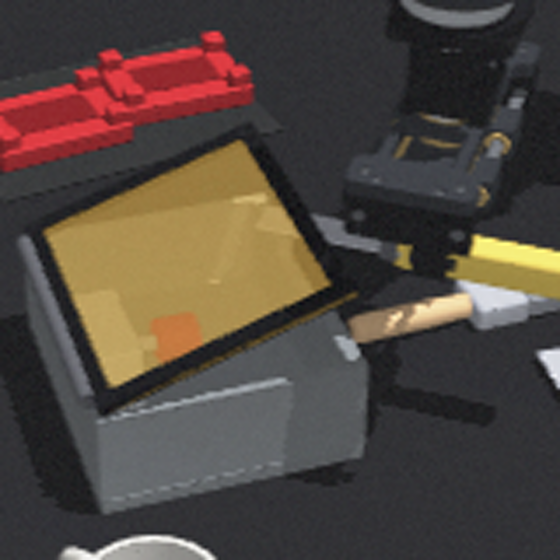

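Emit:
{"op": "send_rows", "data": {"plan": [[10, -4, 3, -13, 0, 0, 0], [10, -5, 3.5, -12.5, 0, 0, 0], [10, -6, 4.5, -12, 0, 0, 0], [10, -7, 5, -11, 0, 0, 0], [10, -7.5, 6, -10.5, 0, 0, 0], [10, -8.5, 6.5, -9.5, 0, 0, 0], [10, -9, 7, -8, 0, 0, 0], [10, -9.5, 7.5, -7, 0, 0, 0], [10, -10.5, 8, -5.5, 0, 0, 0], [10, -10.5, 8, -4.5, 0, 0, 0], [10, 0, 0, 0, 0, 0, 0]]}}

```text
time_s: 9.8
tool_pos: [0.5412, 0.0687, 0.2032]
tool_rot: [179.8, 0.2, 135.0]
force: [0.9, -0.7, -1.6]
grip_width: 0.0215
```

```bash
cat >> h.py <<'E'
def box(p,c=(.5815,.0115),b=-7.85):
    b=np.radians(b); d=np.array(p[:2])-c; return np.round([1000*(d@[np.cos(b),np.sin(b)]),1000*(d@[-np.sin(b),np.cos(b)]),1000*p[2]],1)
E
python3 - <<'E'
from h import *
s=env.get_obs(); print(s["time_s"],s["tool_pos"],s["force"],s["wrist_torque"],s["grip_width"])
t=s["tool_pos"]; y=np.radians(s["tool_rot"][2]); d=-np.array([np.cos(y),np.sin(y)]); n=np.array([-d[1],d[0]])
print("corner box",box([*(t[:2]+.115*d+.012*n),t[2]+.0097]))
E
```

```text
9.8 [0.5412097  0.06873007 0.2032188 ] [ 0.91607701 -0.68936838 -1.57423243] [ 0.03243484 -0.03722987  0.00673609] 0.021455342599239455
corner box [ 51.1  -8.8 212.9]
```

Emit:
{"op": "send_rows", "data": {"plan": [[10, -10.5, 8, -2, 0, 0, 0], [10, -10, 7.5, -1, 0, 0, 0], [10, -8, 6, 0, 0, 0, 0], [10, 0, 0, 0, 0, 0, 0], [10, 0, 0, 0, 0, 0, 0]]}}

```text
time_s: 10.3
tool_pos: [0.5738, 0.0645, 0.2044]
tool_rot: [-180.0, -0.0, 135.0]
force: [-0.7, 0.1, -2.5]
grip_width: 0.0217
```

Emit:
{"op": "send_rows", "data": {"plan": [[10, -1.5, 1, 0, 0, 0, 0], [10, -1.5, 1, 0, 0, 0, 0], [10, 0, 0, 0, 0, 0, 0]]}}

```text
time_s: 10.6
tool_pos: [0.5771, 0.064, 0.2045]
tool_rot: [-180.0, -0.0, 135.0]
force: [-0.5, 0.0, -2.3]
grip_width: 0.0213
```

Emit:
{"op": "send_rows", "data": {"plan": [[10, -1.5, 1, 0, 0, 0, 0], [10, -1.5, 1, 0, 0, 0, 0], [10, 0, 0, 0, 0, 0, 0]]}}

```text
time_s: 10.9
tool_pos: [0.579, 0.0641, 0.2042]
tool_rot: [-179.9, -0.2, 135.1]
force: [-6.1, 2.6, -0.5]
grip_width: 0.0209
```

Emit:
{"op": "send_rows", "data": {"plan": [[10, -1.5, 1, 0, 0, 0, 0], [10, -1.5, 1, 0, 0, 0, 0], [10, 0, 0, 0, 0, 0, 0]]}}

```text
time_s: 11.2
tool_pos: [0.58, 0.0645, 0.2039]
tool_rot: [-179.7, -0.5, 135.1]
force: [-13.7, 3.7, 2.4]
grip_width: 0.0217
```

```bash
python3 - <<'E'
from h import *
s=env.get_obs(); a=(s["tool_pos"]+np.array([-.0495,.007,0]),[180,0,135])
a=plan(a[0],a[1],2,10)
plan([.486,.319,.12],[180,0,-178.1],9,10,a)
E
```

```text
2 [[10,20,-15,0,-0.002,-0.004,0],[10,20,-15,0.5,-0.004,-0.004,0.002]] end [0.5305 0.0715 0.2038] [180.  -0. 135.]
9 [[10,23,16,9.5,0,0,-0.092],[10,21.5,18,9.5,0,0,-0.09],[10,19.5,20,9.5,0,0,-0.092],[10,18,21.5,9,0,0,-0.09],[10,16,23,9.5,0,0,-0.092],[10,13.5,24.5,9,0,0,-0.09],[10,11.5,25.5,9.5,0,0,-0.092],[10,9,26.5,9,0,0,-0.09],[10,6,26.5,9.5,0,0,-0.092]] end [0.4862 0.3188 0.1198] [ 180.     0.  -178.1]
```

Emit:
{"op": "send_rows", "data": {"plan": [[10, 20, -15, 0, 0, 0, 0], [10, 20, -15, 0, 0, 0, 0], [10, 23, 16, 9.5, 0, 0, -0.092], [10, 21.5, 18, 9.5, 0, 0, -0.09], [10, 19.5, 20, 9.5, 0, 0, -0.092], [10, 18, 21.5, 9, 0, 0, -0.09], [10, 16, 23, 9.5, 0, 0, -0.092], [10, 13.5, 24.5, 9, 0, 0, -0.09], [10, 11.5, 25.5, 9.5, 0, 0, -0.092], [10, 9, 26.5, 9, 0, 0, -0.09], [10, 6, 26.5, 9.5, 0, 0, -0.092], [10, 0, 0, 0, 0, 0, 0]]}}

```text
time_s: 12.4
tool_pos: [0.4878, 0.3213, 0.1195]
tool_rot: [179.8, -0.1, -177.5]
force: [-1.5, 0.3, -1.8]
grip_width: 0.0219
```

```bash
python3 - <<'E'
from h import *
s=env.get_obs(); print(s["time_s"],s["tool_pos"],s["tool_rot"],s["force"])
A=shot("scene")
a=cv2.resize(A[160:440,220:500],(600,600),interpolation=cv2.INTER_CUBIC); cv2.imwrite("pics/s6.png",a[:,:,::-1])
plan([.486,.319,.03],[180,0,-178.1],6,10)
E
```

```text
12.4 [0.48783363 0.32127364 0.1194668 ] [ 1.79846200e+02 -1.02146705e-01 -1.77529539e+02] [-1.50713209  0.25830594 -1.80002306]
6 [[10,0.5,0,15,0,0,0],[10,0.5,0,15,0,0,0.002],[10,0.5,0,15,0,0,0],[10,0.5,0,15,0,0,0.002],[10,0.5,0,15,0,0,0],[10,0.5,0.5,15,0,0,0.002]] end [0.4861 0.3192 0.03  ] [ 180.    -0.  -178.1]
```

View pics/s6.png

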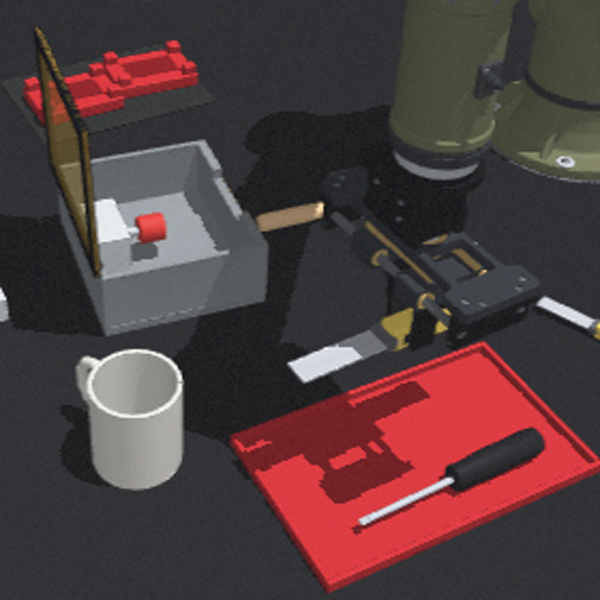

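Emit:
{"op": "send_rows", "data": {"plan": [[10, 1, -1, 20, 0, 0, 0.005], [10, 1, -1, 20, 0, 0, 0.005], [10, 0, 0, 20, 0, 0, 0], [10, 0, 0, 20, 0, 0, 0], [10, 0, 0, 16, 0, 0, 0], [10, 0, 0, 8, 0, 0, 0], [10, 0, 0, 6, 0, 0, 0], [10, 0, 0, 0, 0, 0, 0]]}}

```text
time_s: 13.25
tool_pos: [0.4883, 0.3143, 0.0103]
tool_rot: [-180.0, -0.0, -178.6]
force: [-0.3, 0.3, -2.2]
grip_width: 0.0214
```

Emit:
{"op": "send_rows", "data": {"plan": [[10, 0, 0, 2, 0, 0, 0], [10, 0, 0, 1.5, 0, 0, 0], [10, 0, 0, 0, 0, 0, 0]]}}

```text
time_s: 13.55
tool_pos: [0.4885, 0.3147, 0.0074]
tool_rot: [180.0, 0.0, -178.6]
force: [-0.0, -1.0, -1.2]
grip_width: 0.0217
```

Emit:
{"op": "send_rows", "data": {"plan": [[10, 0, 0, 0.5, 0, 0, 0], [50, 0, 0, 0, 0, 0, 0], [50, 0, 0, 0, 0, 0, 0], [50, 0, 0, 0, 0, 0, 0], [50, 0, 0, -20, 0, 0, 0], [50, 0, 0, -40, 0, 0, 0], [50, 0, 0, -45, 0, 0, 0], [50, 0, 0, -45, 0, 0, 0], [50, 0, 0, -40, 0, 0, 0], [50, 0, 0, 0, 0, 0, 0]]}}

```text
time_s: 14.55
tool_pos: [0.4912, 0.3171, 0.2037]
tool_rot: [179.7, 0.6, -178.5]
force: [0.8, 1.1, 0.1]
grip_width: 0.05
```

```bash
python3 - <<'E'
from h import *
s=env.get_obs(); print(s["time_s"],s["tool_pos"],s["tool_rot"],s["grip_width"])
cal=env.get_calibration("wrist"); shot("wrist","w2.png")
L=env.regions_of("wrist","pry"); print([(round(r["confidence"],2),np.round(r["rect"])) for r in L])
rays=[]
for c in("scene","side"):
    shot(c,c+"7.png")
    K=env.regions_of(c,"knob"); print(c,[(round(r["confidence"],2),np.round(r["rect"]),r["region"].sum()) for r in K])
    L=env.regions_of(c,"pry"); print([(round(r["confidence"],2),np.round(r["rect"])) for r in L])
print([proj(c,[.5894,.0104,.045]) for c in ("scene","side")])
a=plan([.5894,.0104,.2],[180,0,172.15],9,60)
plan([.5894,.0104,.08],[180,0,172.15],4,60,a)
E
```

```text
14.55 [0.49121958 0.31707351 0.20367692] [ 179.68003648    0.61447273 -178.54927558] 0.04998215778454307
[(0.8, array([309., 121., 334., 316.])), (0.7, array([101.,  69., 230., 100.]))]
scene [(0.57, array([280., 261., 301., 272.]), np.int64(191))]
[(0.89, array([470., 300., 532., 333.])), (0.73, array([349., 334., 439., 377.])), (0.66, array([397., 273., 424., 312.]))]
side []
[(0.96, array([234., 348., 335., 380.])), (0.8, array([408., 364., 436., 432.])), (0.65, array([356., 294., 384., 343.]))]
[(np.float64(289.38068641800817), np.float64(267.49180073478885)), (np.float64(288.37272681156435), np.float64(241.984167723261))]
9 [[60,-10.5,-34,-0.5,0,0,0.018],[60,-11,-34,-0.5,0,0,0.018],[60,-11.5,-33.5,-0.5,0,0,0.018],[60,-12.5,-33.5,-0.5,0,0,0.018],[60,-13,-33,-0.5,0,0,0.018],[60,-13.5,-33,-0.5,0,0,0.018],[60,-14,-32.5,-0.5,0,0,0.018],[60,-14.5,-32.5,-0.5,0,-0.002,0.018],[60,-15,-32.5,-1,-0.002,0,0.018]] end [0.5892 0.0103 0.2002] [180.   -0.  172.2]
4 [[60,0,0,30,0,0,0],[60,0,0,30,0,0,0],[60,0,0,30,0,0,0],[60,0,0,30,0,0,0]] end [0.5892 0.0104 0.0802] [180.   -0.  172.2]
```

Emit:
{"op": "send_rows", "data": {"plan": [[60, -10.5, -34, 0, 0, 0, 0.018], [60, -11, -34, 0, 0, 0, 0.018], [60, -11.5, -33.5, 0, 0, 0, 0.018], [60, -12.5, -33.5, 0, 0, 0, 0.018], [60, -13, -33, 0, 0, 0, 0.018], [60, -13.5, -33, 0, 0, 0, 0.018], [60, -14, -32.5, 0, 0, 0, 0.018], [60, -14.5, -32.5, 0, 0, 0, 0.018], [60, -15, -32.5, 0, 0, 0, 0.018], [60, 0, 0, 0, 0, 0, 0], [60, 0, 0, 0, 0, 0, 0]]}}

```text
time_s: 16.05
tool_pos: [0.5895, 0.0098, 0.1956]
tool_rot: [180.0, -0.1, 172.0]
force: [0.1, 1.1, 0.6]
grip_width: 0.0602
```

```bash
python3 - <<'E'
from h import *
s=env.get_obs(); print(s["time_s"],s["tool_pos"],s["tool_rot"],s["grip_width"],s["qpos"].round(1))
print(box(s["tool_pos"]))
a=plan([.5894,.0104,.08],[180,0,172.15],4,60)
plan([.5894,.0104,.0263],[180,0,172.15],3,60,a)
E
```

```text
16.05 [0.58950954 0.00984158 0.19563671] [ 1.79989538e+02 -9.28330527e-02  1.72044160e+02] 0.06016625794077946 [  8.3  12.6 -13.7  93.8   3.   74.1  76.1]
[  8.2  -0.5 195.6]
4 [[60,0,0,29,0,0,0],[60,0,0,29,0,0,0],[60,0,0.5,29,0,0,0],[60,0,0,28.5,0,-0.002,-0.002]] end [0.5894 0.0104 0.0801] [180.    0.  172.2]
3 [[60,0,0,18,0,0,0],[60,0,0,18,0,0,0],[60,0,0,18,0,0,0]] end [0.5894 0.0104 0.0261] [180.    0.  172.2]
```

Emit:
{"op": "send_rows", "data": {"plan": [[60, 0, 0, 29, 0, 0, 0], [60, 0, 0, 29, 0, 0, 0], [60, 0, 0, 29, 0, 0, 0], [60, 0, 0, 28.5, 0, 0, 0], [60, 0, 0, 18, 0, 0, 0], [60, 0, 0, 18, 0, 0, 0], [60, 0, 0, 17, 0, 0, 0], [60, 0, 0, 0, 0, 0, 0], [20, 0, 0, 0, 0, 0, 0], [20, 0, 0, 0, 0, 0, 0], [20, 0, 0, 0, 0, 0, 0], [20, 0, 0, 0, 0, 0, 0]], "grip_force": 35}}

```text
time_s: 17.25
tool_pos: [0.5902, 0.0093, 0.029]
tool_rot: [-179.9, 0.1, 172.2]
force: [-1.8, -6.4, 3.6]
grip_width: 0.0357
```

Emit:
{"op": "send_rows", "data": {"plan": [[20, 0, 0, 0, 0, 0, 0], [20, 0, 0, 0, 0, 0, 0], [20, 0, 0, 0, 0, 0, 0]]}}

```text
time_s: 17.55
tool_pos: [0.5899, 0.0063, 0.029]
tool_rot: [-179.7, 0.0, 172.0]
force: [-1.7, -6.5, 3.4]
grip_width: 0.0293
```

Emit:
{"op": "send_rows", "data": {"plan": [[20, 0, -3, 0, 0, 0, 0], [20, 5, 0, 0, 0, 0, 0], [20, 5, 0, 0, 0, 0, 0], [20, 5, 0, 0, 0, 0, 0], [20, 5, 0, 0, 0, 0, 0], [20, 5, 0, 0, 0, 0, 0], [20, 4, 0, 0, 0, 0, 0], [20, 0, 0, 0, 0, 0, 0], [20, 0, 0, 0, 0, 0, 0]]}}

```text
time_s: 18.45
tool_pos: [0.5604, 0.0104, 0.029]
tool_rot: [-179.9, 0.0, 172.1]
force: [-1.4, -5.0, 6.8]
grip_width: 0.0291
```

```bash
python3 - <<'E'
from h import *
s=env.get_obs(); print(s["time_s"],s["tool_pos"],s["tool_rot"],s["grip_width"],s["force"])
print(box(s["tool_pos"]),box([.5899,.0063,.029]))
for c in("scene","side"):
    im=shot(c,c+"8.png"); print(c,[proj(c,[.5815+.001*x*.9906,.0115-.001*x*.1366-.003,.045]) for x in (8,-22,-52)])
    print([np.round(r["rect"]) for r in env.regions_of(c,"knob")])
E
```

```text
18.45 [0.56035198 0.0103586  0.02895284] [-1.79894570e+02  2.76756311e-02  1.72132701e+02] 0.029097985759386186 [-1.43342395 -5.01335431  6.76936916]
[-20.8  -4.   29. ] [ 9. -4. 29.]
scene [(np.float64(288.82645331721505), np.float64(266.7551515341434)), (np.float64(301.52243744269373), np.float64(264.2362697725557)), (np.float64(314.0436735721748), np.float64(261.7520579928806))]
[array([280., 264., 298., 266.]), array([349., 336., 440., 376.])]
side [(np.float64(288.7427524276365), np.float64(241.18475135503328)), (np.float64(299.93918319286854), np.float64(244.51637543985467)), (np.float64(311.30256568336097), np.float64(247.8976778909825))]
[array([301., 244., 311., 252.])]
```

Emit:
{"op": "send_rows", "data": {"plan": [[60, 0, 0, 0, 0, 0, 0], [60, 0, 0, 0, 0, 0, 0], [60, 0, 0, 0, 0, 0, 0], [60, 0, 0, 0, 0, 0, 0], [60, 0, 0, -20, 0, 0, 0], [60, 0, 0, -40, 0, 0, 0], [60, 0, 0, -45, 0, 0, 0], [60, 0, 0, -45, 0, 0, 0], [60, 0, 0, -40, 0, 0, 0], [60, 0, 0, -40, 0, 0, 0], [60, 0, 0, -40, 0, 0, 0], [0, 0, 0, 0, 0, 0, 0]]}}

```text
time_s: 19.85
tool_pos: [0.5633, 0.0125, 0.3045]
tool_rot: [179.9, 0.6, 172.2]
force: [1.1, 0.6, 0.4]
grip_width: 0.0568
```

```bash
python3 - <<'E'
from h import *
s=env.get_obs(); print(s["time_s"],s["tool_pos"],s["tool_rot"],s["grip_width"],s["force"],s["qpos"].round(1))
o=[]
for c in("scene","side"):
    im=shot(c,c+"9.png"); o.append(cv2.resize(im[180:310,230:370],(400,371),interpolation=cv2.INTER_CUBIC))
    print(c,[(round(r["confidence"],2),np.round(r["rect"])) for r in env.regions_of(c,"knob")])
cv2.imwrite("pics/s9.png",np.hstack(o)[:,:,::-1])
E
```

```text
19.85 [0.56328343 0.01254578 0.3045436 ] [179.88590965   0.60942983 172.20055133] 0.05677307723227815 [1.06858962 0.55683432 0.42058552] [  8.8   6.4 -14.   88.4   1.6  84.8  77. ]
scene [(0.6, array([233., 172., 347., 318.]))]
side [(0.54, array([278., 240., 306., 251.])), (0.29, array([235., 350., 336., 381.]))]
```

View pics/s9.png

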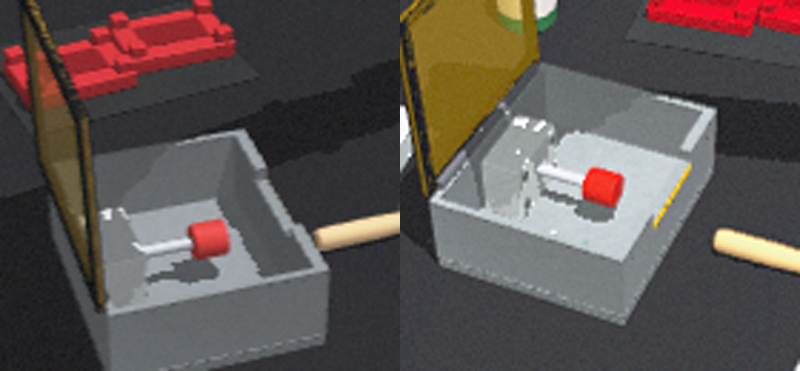

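Emit:
{"op": "send_rows", "data": {"plan": [[0, -25, 0, 0, 0, 0, 0], [0, -35, 0, 0, 0, 0, 0], [0, -35, 0, 0, 0, 0, 0], [0, -35, 0, 0, 0, 0, 0], [0, -27, 0, 0, 0, 0, 0], [0, 0, 0, 0, 0, 0, 0], [0, 0, 0, 0, 0, 0, 0]]}}

```text
time_s: 20.75
tool_pos: [0.7155, -0.0095, 0.2951]
tool_rot: [-180.0, -0.3, 172.2]
force: [-1.1, 0.2, 0.0]
grip_width: 0.0005
```

```bash
python3 - <<'E'
from h import *
s=env.get_obs(); print(s["time_s"],s["tool_pos"],s["tool_rot"],s["grip_width"],s["force"],s["qpos"].round(1))
print(box(s["tool_pos"]))
E
```

```text
20.75 [ 0.71548018 -0.00952642  0.2951047 ] [-179.98775723   -0.27220108  172.17563389] 0.000491632787751364 [-1.07340053  0.24497925  0.03027721] [  6.7  26.4 -12.5  64.5   5.5  89.9  77.6]
[135.6  -2.5 295.1]
```

Now behind the cover; descend to z 0.22 and move up to the panel's back.

Emit:
{"op": "send_rows", "data": {"plan": [[0, 0, 0, 25, 0, 0, 0], [0, 0, 0, 25, 0, 0, 0], [0, 0, 0, 25, 0, 0, 0], [0, 0, 0, 0, 0, 0, 0], [0, 10, 0, 0, 0, 0, 0], [0, 10, 0, 0, 0, 0, 0], [0, 8, 0, 0, 0, 0, 0], [0, 0, 0, 0, 0, 0, 0]]}}

```text
time_s: 21.55
tool_pos: [0.6877, -0.0055, 0.2247]
tool_rot: [180.0, 0.1, 172.2]
force: [-0.3, 0.2, 0.5]
grip_width: 0.0007
```

Emit:
{"op": "send_rows", "data": {"plan": [[0, 14.5, 0, 3, 0, 0, 0], [0, 14.5, 0, 1.5, 0, 0, 0], [0, 14.5, 0, 2.5, 0, 0, 0], [0, 14, 0, 4, 0, 0, 0], [0, 13.5, 0, 5.5, 0, 0, 0], [0, 13, 0, 6.5, 0, 0, 0], [0, 12, 0, 8, 0, 0, 0], [0, 11.5, 0, 9, 0, 0, 0], [0, 10.5, 0, 10, 0, 0, 0], [0, 0, 0, 0, 0, 0, 0]]}}

```text
time_s: 22.55
tool_pos: [0.5701, 0.0103, 0.1725]
tool_rot: [-180.0, -0.1, 172.2]
force: [-0.0, 0.4, 0.5]
grip_width: 0.0006
```

```bash
python3 - <<'E'
from h import *
s=env.get_obs(); print(s["time_s"],box(s["tool_pos"]),s["tool_rot"],s["force"])
o=[]
for c in("scene","side"):
    im=shot(c,c+"10.png"); o.append(cv2.resize(im[150:310,220:380],(400,400),interpolation=cv2.INTER_CUBIC))
cv2.imwrite("pics/s10.png",np.hstack(o)[:,:,::-1])
E
```

```text
22.55 [-11.1  -2.7 172.5] [-1.79970327e+02 -9.14864034e-02  1.72185667e+02] [-0.02660327  0.44569062  0.50442681]
```

View pics/s10.png

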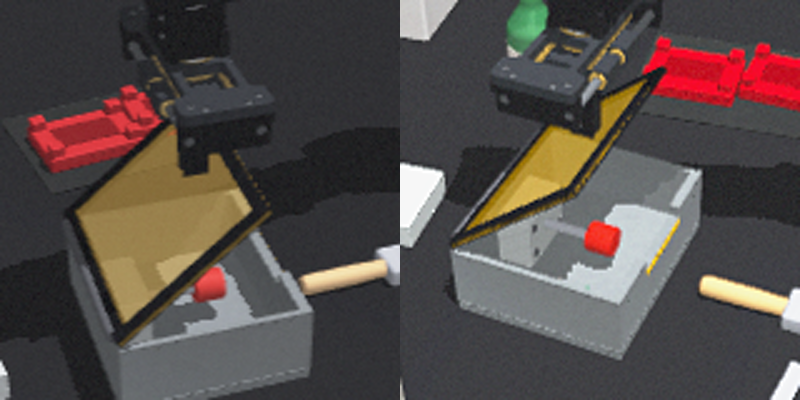

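Emit:
{"op": "send_rows", "data": {"plan": [[0, 9.5, 0, 10, 0, 0, 0], [0, 8.5, 0, 11.5, 0, 0, 0], [0, 7, 0, 12.5, 0, 0, 0], [0, 5.5, 0, 13, 0, 0, 0], [0, 4.5, 0, 13.5, 0, 0, 0], [0, 3, 0, 14, 0, 0, 0], [0, 1, 0, 8, 0, 0, 0], [0, 0, 0, 5, 0, 0, 0], [0, 0, 0, 0, 0, 0, 0]]}}

```text
time_s: 23.55
tool_pos: [0.5325, 0.0154, 0.0847]
tool_rot: [-180.0, -0.1, 172.2]
force: [-0.2, 0.6, -0.1]
grip_width: 0.0
```

Emit:
{"op": "send_rows", "data": {"plan": [[0, 0, 0, 2, 0, 0, 0], [0, 0, 0, 1.5, 0, 0, 0], [0, 0, 0, 0, 0, 0, 0]]}}

```text
time_s: 23.85
tool_pos: [0.5332, 0.0155, 0.0823]
tool_rot: [180.0, 0.0, 172.2]
force: [-0.7, 0.3, -0.4]
grip_width: 0.0002
```

Emit:
{"op": "send_rows", "data": {"plan": [[0, 0, 0, 1, 0, 0, 0], [0, 0, 0, 1, 0, 0, 0], [0, 0, 0, 0, 0, 0, 0]]}}

```text
time_s: 24.15
tool_pos: [0.5333, 0.0155, 0.0818]
tool_rot: [-180.0, 0.1, 172.2]
force: [-3.3, 0.1, 9.1]
grip_width: 0.0005
```

Emit:
{"op": "send_rows", "data": {"plan": [[0, 0, 0, 1, 0, 0, 0], [0, 0, 0, 0, 0, 0, 0], [0, 0, 0, -5, 0, 0, 0], [0, 0, 0, -25, 0, 0, 0], [0, 0, 0, -40, 0, 0, 0], [0, 0, 0, -40, 0, 0, 0], [0, 0, 0, -40, 0, 0, 0], [0, 0, 0, -40, 0, 0, 0], [0, 0, 0, 0, 0, 0, 0], [0, 0, 0, 0, 0, 0, 0]]}}

```text
time_s: 25.15
tool_pos: [0.5334, 0.0155, 0.27]
tool_rot: [180.0, 0.1, 172.2]
force: [-0.9, -0.4, -0.9]
grip_width: 0.0003
```

```bash
python3 - <<'E'
from h import *
s=env.get_obs(); print(s["time_s"],s["tool_pos"],s["force"])
A=shot("scene","scene11.png");B=shot("side","side11.png")
o=[cv2.resize(A[200:440,220:560],(400,282)),cv2.resize(B[190:440,150:450],(400,333))]
o[0]=cv2.copyMakeBorder(o[0],0,51,0,0,cv2.BORDER_CONSTANT)
cv2.imwrite("pics/s11.png",np.hstack(o)[:,:,::-1])
for c,b in(("scene","scene0.png"),("side","side0.png")):
    d=np.abs(cv2.imread("pics/"+b).astype(int)-cv2.imread("pics/"+c+"11.png").astype(int)).max(2)
    print(c,[(r["confidence"],np.round(r["rect"])) for r in env.regions_of(c,"cover")[:1]],[np.round(r["rect"]) for r in env.regions_of(c,"pry")])
E
```

```text
25.15 [0.5334139  0.01554028 0.26998415] [-0.87115303 -0.38662227 -0.92427678]
scene [(0.81, array([248., 223., 343., 291.]))] [array([397., 274., 422., 313.]), array([468., 300., 535., 334.]), array([257., 323., 307., 387.]), array([350., 333., 440., 378.])]
side [(0.75, array([234., 347., 335., 378.]))] [array([408., 366., 434., 432.]), array([235., 348., 334., 379.]), array([355., 295., 384., 346.])]
```

View pics/s11.png

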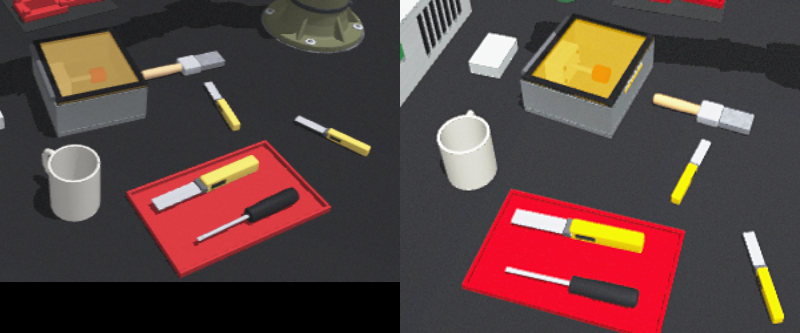

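The picture shows the cover closed flush (its rect is (248,223)-(343,291), the same as at the start). The knob is in the middle position, the blade lies flat in the tray and nothing else has moved. Handing in.

```bash
python3 -c "
from cell import env
print(env.sign_off(), env.get_obs()['time_s'])"
```

```text
the job is handed in; nothing more can be done
the job is handed in; nothing more can be done
```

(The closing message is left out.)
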